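# Press the short card into the sprung edge clip

## Robot

A 6-joint arm with a two-finger parallel gripper is mounted at the origin on the work surface. World frame = base frame: x ahead of the robot, y to its left, z up, the work surface at z = 0. Lengths are in m, angles in rad, forces in N, time in s.
With the tool pointing down it reaches from about 0.35 to 0.775 m from the base axis. Payload 5.5 kg.
Tool frame: the origin (TCP) lies at the very end of the fingers, on their centre line; the grasp point (between the pads) lies 19 mm behind it; z points along the fingers, y is the direction in which the jaws open and shut (so a half turn about z gives the same grasp; the last joint's range is limited). The gripper opens to 85 mm and grips with 20 to 120 N. Pads are 22 mm wide; open, the fingers measure 114 mm over their backs; the gripper's body (76 mm by 85 mm) begins 54 mm behind the grasp point. The pads swing forward as they close: fully open they stand 13 mm farther back than shut.
Start: joints at [-1.448, 0.313, 0.046, 1.304, 0, 1.431], TCP at [0.149, -0.555, 0.231] pointing down, gripper open.
Joint ranges: [-2.76, 2.76], [-0.86, 1.69], [-1.03, 1.26], [-2.2, 2.34], [-1.47, 1.5], [-3.14, 3.14]. Speed limits (rad/s): [2.57, 2.57, 3.14, 3.14, 3.14, 3.14].

## Interface

Orientations are given as a unit quaternion [w, x, y, z].
In Python, from workcell import env gives the robot as it stands. The module is installed in compiled form; this text tells all that it offers.
- The arm moves only by the shell command python3 -m pendant 'ROWS' [FORCE]. ROWS is JSON, a list of rows, each an object with "fingers": the finger opening in mm, from 0 to 85.4; "delta_pos": the shift along the tool's x, y, z in mm, a list of three; "angular": the turn, a rotation vector about the tool's x, y, z in rad, a list of three. In form: [{"fingers": fingers, "delta_pos": [x, y, z], "angular": [ax, ay, az]}, ...]. A call has 1 to 12 rows; each row shifts and turns the commanded pose from where the row before left it, along the tool's axes as they then stand; what a row does not reach is not made up. A row lasts 1/10 s, in which the tool goes at most 50 mm and 8.59 degrees, less where a joint would pass 70% of its speed; a pose out of reach is approached as far as the arm can. A call is refused whole if a number of a shift passes 50 or a number of a turn 0.15, either way. A call with a gripper value outside its range is refused whole. The fingers move at their own pace and stop on an object; FORCE is the grip in N (left out, the last holds). Time passes only in rows, so rows that do not move let the fingers close. It gives the time, the measured TCP pose, the force and the opening at its end, in the units of the state.
- env.get_state(): the state, without advancing time (a new reading comes with each control period).
- env.read_camera(name): name is "side" or "top" or "wrist"; returns the picture (420x560x3 uint8, blue, green, red); there is no depth.
- env.camera_params(name): a dict with "fx", "fy", "cx", "cy" (pixels), "view" (4x4, takes a point from world to camera coordinates). Camera axes: x right, y up, looking along -z (the intrinsics and any distortion apply to the point x, -y, -z); pixel columns grow to the right and rows downward; lengths in m; the calibration is good to about 2 mm. A picture is of the moment at which its call begins: read the wrist's pose just before it. camera_params takes no time and is no camera call; for the wrist camera it gives the pose at the moment of the call.
- env.hand_in(): hands the job in, once; it reports no verdict.
The state is a dict: "clock": time; "joint_pos": joint angles; "qvel": joint speeds; "tau": joint torques, N m; "tcp_pos": TCP position; "orientation": TCP orientation; "wrist_force": force on the tool from outside, world axes, zero at the start; "ft_torque": the same for the moment, N m; "finger_gap": finger opening in m.
Only numpy, scipy, OpenCV 4.12 (cv2) and the standard library are available. Lean on these libraries where they do the work, as an engineer would, in place of code of your own. Each camera call takes 0.05 s, during which the arm holds its last target. There are 200 camera calls.

## Task

Take the short card, the shortest of the three standing in the card rack, by the metal bar along its top, lift it out and press it straight down, board edge first, between the white jaws of the sprung edge clip until its lower edge is fully home on the clip's floor. Leave it there upright and centred in the jaws, let go, and leave the two long cards in their rack slots.

Things in the scene. Friction and masses are not known exactly. Their poses are not given: they have to be found in the camera images.
- short_card_bar (a point): Centre of the short card's aluminium grip bar (70 x 12 x 22 high, all in mm), 84 mm above the card's lower edge, 11 below its top. Card: dark blue board 70 long, 4 thick, 95 high with bar, 0.1 kg, stands loose and upright in any slot of the grey rack (3 parallel slots 75 mm apart, 24 deep, floor 8 mm above table); lift straight up. x along its length, y through its thickness, z up.
- clip_seat (a point): Centre of the fixed clip's floor, 12 mm above the table, where the card's lower edge must end. x along the two white jaws (60 long), y across, z up. The jaws form a V, 28 mm wide 42 above the floor, narrowing to a 1 mm gap from 18 above down to the floor. Each slides out along y up to 16 mm on a spring (3 N shut, 7 N open), centring the card; pressing takes about 4-10 N, then it stops on the floor. Grey base.
- fan_card_bar (a point): Centre of the grip bar of a long card, to be left in its slot of the same rack: 115 mm long, same make, height and axes as the short card, a round fan on one side.
- sink_card_bar (a point): Centre of the grip bar of the other long card, to be left in its slot of the same rack: 115 mm long, same make, height and axes as the short card, dark cooling fins on one side.
Mind the look-alikes: they are no part of the job. Leave any green or red look-alike of the part that bears short_card_bar alone.

How it is judged:
By the outcome, as a careful person would: the job done as asked, in the order asked, and still so for the second after the job is handed in, with the robot touching nothing.
It also fails if it takes over 45 s, if anything falls off the work surface, if the arm or the gripper's body presses on something with over 40 N, if the wrist force passes 120 N, or if a joint passes its speed limit or range.

## Working session

There is one attempt and no reset: what is moved stays moved. The work goes in short steps, Python scripts to look and compute and a shell command to move; the robot and the scene stay as the last step left them, time stands still between calls to the robot, and variables do not carry over. Pictures are saved under pics/ and viewed, about 8 in all and at most 12, crops included, and the job is handed in when it is done.

```bash
mkdir -p pics; cat > h.py <<'E'
import numpy as np, cv2
from workcell import env
def ray(P,u,v):
    V=np.array(P['view']);R=V[:3,:3];t=V[:3,3]
    d=np.array([(u-P['cx'])/P['fx'],-(v-P['cy'])/P['fy'],-1.0])
    return -R.T@t, R.T@d
def onz(P,u,v,z):
    c,d=ray(P,u,v); return c+d*(z-c[2])/d[2]
def proj(P,p):
    V=np.array(P['view']);q=V[:3,:3]@np.array(p)+V[:3,3]
    return P['cx']+P['fx']*q[0]/-q[2], P['cy']+P['fy']*-q[1]/-q[2]
E
python3 - <<'E'
from h import *
for n in('top','side'):
    P=env.camera_params(n); print(n,P); cv2.imwrite(f'pics/{n}0.png',env.read_camera(n))
print(env.get_state())
E
```

```text
top {'fx': 482.389188510636, 'fy': 482.389188510636, 'cx': 271.656478325728, 'cy': 205.5609436558488, 'view': array([[ 0.01034612, -0.99961206,  0.02585916, -0.05934144],
       [ 0.99686353,  0.01233991,  0.07817182, -0.45107759],
       [-0.07846059,  0.02496928,  0.99660447, -1.06475136],
       [ 0.        ,  0.        ,  0.        ,  1.        ]])}
side {'fx': 415.33721556165824, 'fy': 415.33721556165824, 'cx': 276.38482415503574, 'cy': 208.40334406898347, 'view': array([[-0.84143207, -0.54025779,  0.01065816,  0.35266322],
       [ 0.38493518, -0.58544689,  0.71349622, -0.25121673],
       [-0.3792321 ,  0.6044613 ,  0.70057801, -0.67958888],
       [ 0.        ,  0.        ,  0.        ,  1.        ]])}
{'clock': 0.1, 'joint_pos': array([-1.44760763e+00,  3.13936426e-01,  4.51113871e-02,  1.30364254e+00,
       -1.82588813e-05,  1.43120692e+00]), 'qvel': array([-9.08928710e-04, -1.45079750e-03,  1.99711650e-03, -6.90917963e-05,
        1.35390999e-03,  1.06937451e-03]), 'tau': array([ 1.84880315e-03, -4.81727993e+01,  2.99242973e+01,  1.28089564e-02,
       -8.04079968e-05,  1.21002498e-05]), 'tcp_pos': array([ 0.14929798, -0.5547976 ,  0.23049943]), 'orientation': array([-8.35672943e-04,  9.91380521e-01,  1.31011313e-01, -2.27677574e-06]), 'wrist_force': array([ 0.92260676, -0.11114718,  0.31204088]), 'ft_torque': array([-0.00449517, -0.01748403, -0.02879702]), 'finger_gap': 0.0854614117802611}
```

View pics/top0.png

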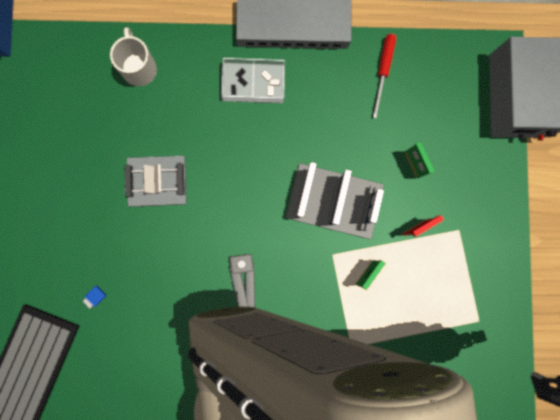

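View pics/side0.png

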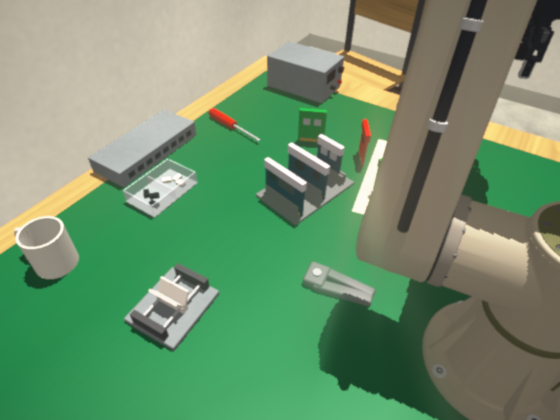

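Candidates in the top view are three bars in the rack: (307,190) long, (343,197) long, and (376,206) short. The green and red cards at (422,158), (372,274) and (427,226) are look-alikes. The short bar at (376,206) fits, so I'll confirm it in an enlarged crop.

```bash
python3 - <<'E'
import cv2,numpy as np
t=cv2.imread('pics/top0.png');s=cv2.imread('pics/side0.png')
a=cv2.resize(t[150:250,280:400],(480,400),interpolation=cv2.INTER_CUBIC)
b=cv2.resize(s[125:225,255:335],(320,400),interpolation=cv2.INTER_CUBIC)
c=cv2.resize(t[150:210,115:195],(0,0),fx=2.5,fy=2.5,interpolation=cv2.INTER_CUBIC)
o=np.zeros((560,800,3),np.uint8);o[:400,:480]=a;o[:400,480:]=b;o[400:550,:200]=c
cv2.imwrite('pics/crop0.png',o)
E
```

```text
(no output)
```

View pics/crop0.png

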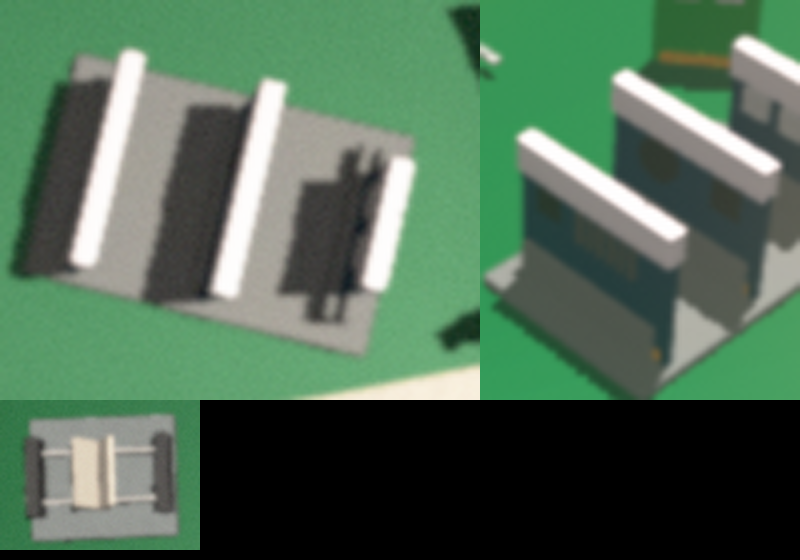

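```bash
python3 - <<'E'
from h import *
P=env.camera_params('top')
def c(x,y):return 280+x/4,150+y/4
for n,A,B in(('short',(401,159),(375,289)),('mid',(273,83),(224,295)),('left',(131,53),(84,265))):
    a=onz(P,*c(*A),.103);b=onz(P,*c(*B),.103);d=a-b
    print(n,a,b,(a+b)/2,np.linalg.norm(d),np.degrees(np.arctan2(d[1],d[0])))
def k(x,y):return 115+x/2.5,150+(y-400)/2.5
for q in((72,437),(72,505),(106,436),(106,503)):print(onz(P,*k(*q),.054))
for q in((26,437),(26,517),(174,432),(174,510)):print('end',onz(P,*k(*q),.05))
V=env.camera_params('wrist')['view'];print(-V[:3,:3].T@V[:3,3]-env.get_state()['tcp_pos'],V)
E
```

```text
short [ 0.48096945 -0.27845457  0.103     ] [ 0.41294874 -0.26438288  0.103     ] [ 0.44695909 -0.27141873  0.103     ] 0.06946099502371841 -11.68811146695908
mid [ 0.52002036 -0.21145846  0.103     ] [ 0.40893875 -0.18574738  0.103     ] [ 0.46447955 -0.19860292  0.103     ] 0.1140183446337586 -13.032251951446716
left [ 0.53476132 -0.1370231   0.103     ] [ 0.42363185 -0.11305664  0.103     ] [ 0.47919658 -0.12503987  0.103     ] 0.11368443000920725 -12.170156322917418
[0.53424124 0.22523566 0.054     ]
[0.47489919 0.22339907 0.054     ]
[0.53554678 0.19591099 0.054     ]
[0.47702156 0.19422716 0.054     ]
end [0.5343024 0.2659951 0.05     ]
end [0.464347   0.26362422 0.05      ]
end [0.54058573 0.13779376 0.05      ]
end [0.47209987 0.13612233 0.05      ]
[0.06648381 0.01677686 0.14329288] [[ 0.26051442 -0.96546908 -0.00129854 -0.57517128]
 [ 0.93067114  0.25148221 -0.26572152  0.03380542]
 [ 0.25687247  0.06801578  0.96404895 -0.37918859]
 [ 0.          0.          0.          1.        ]]
```

The crop confirms the short bar: it measures 69.5 mm long against 114 mm for the other two. Slot spacing is about 75 mm and yaw about -12.2°. The clip is near (0.505, 0.209) with yaw about 2°. I'll turn the tool by a half-turn-equivalent yaw (168°) so joint 6 stays in range at the clip too.

```bash
python3 -m pendant '[{"fingers":45,"delta_pos":[40,-22,0],"angular":[0,0,0]},{"fingers":45,"delta_pos":[40,-22,0],"angular":[0,0,0]},{"fingers":45,"delta_pos":[40,-22,0],"angular":[0,0,0]},{"fingers":45,"delta_pos":[40,-22,0],"angular":[0,0,0]},{"fingers":45,"delta_pos":[40,-22,0],"angular":[0,0,0]},{"fingers":45,"delta_pos":[40,-22,0],"angular":[0,0,0]},{"fingers":45,"delta_pos":[40,-22,0],"angular":[0,0,0]},{"fingers":45,"delta_pos":[40,-22,0],"angular":[0,0,0]},{"fingers":45,"delta_pos":[40,-22,0],"angular":[0,0,0]},{"fingers":45,"delta_pos":[0,0,0],"angular":[0,0,-0.148]},{"fingers":45,"delta_pos":[0,0,0],"angular":[0,0,-0.148]},{"fingers":45,"delta_pos":[0,0,0],"angular":[0,0,-0.148]}]'
python3 -m pendant '[{"fingers":45,"delta_pos":[0,0,0],"angular":[0,0,-0.148]},{"fingers":45,"delta_pos":[0,0,0],"angular":[0,0,-0.148]},{"fingers":45,"delta_pos":[0,0,0],"angular":[0,0,-0.148]},{"fingers":45,"delta_pos":[0,0,0],"angular":[0,0,-0.148]},{"fingers":45,"delta_pos":[0,0,0],"angular":[0,0,-0.148]},{"fingers":45,"delta_pos":[0,0,0],"angular":[0,0,-0.148]},{"fingers":45,"delta_pos":[0,0,0],"angular":[0,0,-0.148]},{"fingers":45,"delta_pos":[0,0,0],"angular":[0,0,-0.148]},{"fingers":45,"delta_pos":[0,0,0],"angular":[0,0,-0.148]},{"fingers":45,"delta_pos":[0,0,0],"angular":[0,0,-0.148]},{"fingers":45,"delta_pos":[0,0,0],"angular":[0,0,-0.148]},{"fingers":45,"delta_pos":[0,0,0],"angular":[0,0,-0.148]}]'
python3 -m pendant '[{"fingers":45,"delta_pos":[0,0,0],"angular":[0,0,-0.148]},{"fingers":45,"delta_pos":[0,0,0],"angular":[0,0,-0.148]},{"fingers":45,"delta_pos":[0,0,0],"angular":[0,0,-0.148]},{"fingers":45,"delta_pos":[0,0,0],"angular":[0,0,0]}]'
python3 - <<'E'
from h import *
from scipy.spatial.transform import Rotation as R
P=env.camera_params('wrist');s=env.get_state();cv2.imwrite('pics/w1.png',env.read_camera('wrist'))
r=R.from_quat(s['orientation'],scalar_first=True).as_matrix()
print(s['clock'],s['joint_pos'],s['tcp_pos'],r.round(3),np.degrees(np.arctan2(r[1,0],r[0,0])))
print([proj(P,p) for p in((.481,-.2785,.103),(.413,-.2644,.103))])
E
```

```text
clock: 1.3
tcp_pos: [0.4458, -0.2697, 0.2308]
orientation: [-0.0, 0.937, 0.35, -0.0]
wrist_force: [0.5, 0.1, 0.1]
finger_gap: 0.0454
clock: 2.5
tcp_pos: [0.4453, -0.2704, 0.2308]
orientation: [-0.0, 0.321, 0.947, 0.0]
wrist_force: [0.2, -0.7, -0.4]
finger_gap: 0.045
clock: 2.9
tcp_pos: [0.4453, -0.2704, 0.2309]
orientation: [-0.0, 0.107, 0.994, 0.0]
wrist_force: [-0.4, -0.0, -0.6]
finger_gap: 0.0447
2.9 [-6.99787011e-01  2.09257747e-01 -9.29739924e-02  1.26940520e+00
 -1.22572846e-04 -4.85329576e-01] [ 0.44533373 -0.27040743  0.23088088] [[-0.977  0.213 -0.001]
 [ 0.213  0.977  0.   ]
 [ 0.001  0.    -1.   ]] 167.7125035493524
[(np.float64(284.9127553243247), np.float64(239.22277886561042)), (np.float64(284.1051418005595), np.float64(158.83092867451938))]
```

View pics/w1.png

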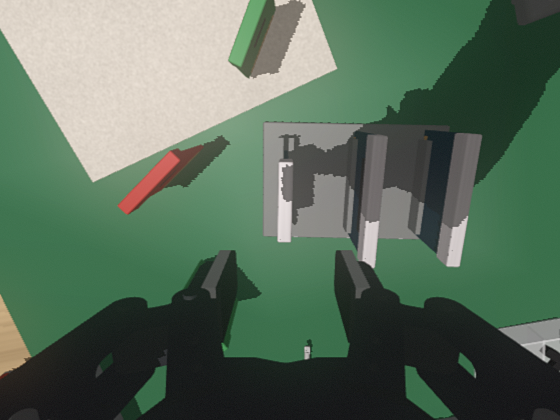

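The wrist view shows the short bar at columns 279–291, rows 161–242, which agrees with the projection to within about 2 px. I'll descend and grip.

```bash
python3 -m pendant '[{"fingers":45,"delta_pos":[-2.5,-0.6,30],"angular":[0,0,0]},{"fingers":45,"delta_pos":[0,0,40],"angular":[0,0,0]},{"fingers":45,"delta_pos":[0,0,40],"angular":[0,0,0]},{"fingers":45,"delta_pos":[0,0,25],"angular":[0,0,0]},{"fingers":45,"delta_pos":[0,0,23],"angular":[0,0,0]},{"fingers":45,"delta_pos":[0,0,0],"angular":[0,0,0]},{"fingers":25,"delta_pos":[0,0,0],"angular":[0,0,0]},{"fingers":0,"delta_pos":[0,0,0],"angular":[0,0,0]},{"fingers":0,"delta_pos":[0,0,0],"angular":[0,0,0]},{"fingers":0,"delta_pos":[0,0,0],"angular":[0,0,0]},{"fingers":0,"delta_pos":[0,0,0],"angular":[0,0,0]},{"fingers":0,"delta_pos":[0,0,0],"angular":[0,0,0]}]' 60
```

```text
clock: 4.15
tcp_pos: [0.449, -0.2723, 0.075]
orientation: [0.001, 0.107, 0.994, -0.001]
wrist_force: [-0.3, 1.5, 6.5]
finger_gap: 0.0107
```

```bash
python3 -m pendant '[{"fingers":0,"delta_pos":[0,0,-8],"angular":[0,0,0]},{"fingers":0,"delta_pos":[0,0,-15],"angular":[0,0,0]},{"fingers":0,"delta_pos":[0,0,-20],"angular":[0,0,0]},{"fingers":0,"delta_pos":[0,0,-30],"angular":[0,0,0]},{"fingers":0,"delta_pos":[0,0,-40],"angular":[0,0,0]},{"fingers":0,"delta_pos":[0,0,-40],"angular":[0,0,0]},{"fingers":0,"delta_pos":[0,0,-10],"angular":[0,0,0]},{"fingers":0,"delta_pos":[0,0,0],"angular":[0,0,0]}]'
python3 - <<'E'
from h import *
P=env.camera_params('wrist');s=env.get_state();im=env.read_camera('wrist');t=env.read_camera('top')
cv2.imwrite('pics/w2.png',im);cv2.imwrite('pics/t2.png',t)
c=cv2.resize(t[145:215,110:210],(0,0),fx=4,fy=4,interpolation=cv2.INTER_CUBIC)
o=np.zeros((560,800,3),np.uint8);o[:280,:400]=c;o[:280,400:]=cv2.resize(im[190:400,130:430],(400,280));cv2.imwrite('pics/o2.png',o[:280])
print(s['clock'],s['tcp_pos'],s['orientation'],s['wrist_force'],s['finger_gap'])
E
```

```text
clock: 4.95
tcp_pos: [0.4487, -0.2725, 0.2385]
orientation: [0.002, 0.107, 0.994, -0.001]
wrist_force: [-0.3, 0.6, -1.5]
finger_gap: 0.0111
4.95 [ 0.44873859 -0.27254489  0.23850102] [ 0.00176926  0.10726354  0.99422809 -0.00137923] [-0.291756    0.62725884 -1.49925803] 0.011066319651159152
```

View pics/o2.png

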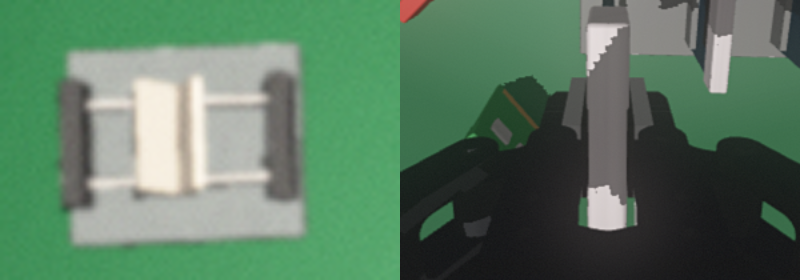

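```bash
python3 - <<'E'
from h import *
P=env.camera_params('top')
k=lambda x,y:(110+x/4,145+y/4)
for z in(.0,.012):
  q=[onz(P,*k(*a),z) for a in((66,50),(297,45),(303,232),(72,243))];print(z,np.mean(q,0),*q)
for c in(162,170):print(onz(P,*k(c,134),.054))
for a in ((134,78),(134,190),(190,75),(190,187),(205,75),(205,187)):print(onz(P,*k(*a),.054))
W=env.camera_params('wrist');s=env.get_state();t=s['tcp_pos']
w=lambda x,y:(130+(x-400)*.75,190+y*.75)
z=t[2]+.030
a=onz(W,*w(606,228),z);b=onz(W,*w(608,24),z);print('bar',a-t,b-t,(a+b)/2-t,np.linalg.norm(a-b))
print('proj bar',[((u-130)/.75+400,(v-190)/.75) for u,v in [proj(W,t+np.array([d*.977,-d*.213,.030])) for d in(-.035,.035)]])
E
```

```text
0.0 [0.50712399 0.20916532 0.        ] [0.55916174 0.27805999 0.        ] [0.56402503 0.14683279 0.        ] [0.45659629 0.14080763 0.        ] [0.44871289 0.27096089 0.        ]
0.012 [0.50558959 0.20658231 0.012     ] [0.5570586  0.27472398 0.012     ] [0.56186873 0.14493104 0.012     ] [0.45561415 0.13897173 0.012     ] [0.44781691 0.26770247 0.012     ]
[0.50448627 0.2098866  0.054     ]
[0.5045459  0.20557952 0.054     ]
[0.53488922 0.22590298 0.054     ]
[0.47380481 0.22400953 0.054     ]
[0.53697574 0.19573601 0.054     ]
[0.47582863 0.19397773 0.054     ]
[0.53709443 0.18763418 0.054     ]
[0.47593449 0.1859123  0.054     ]
bar [ 0.02845886 -0.00668059  0.03      ] [-0.03408772  0.00750072  0.03      ] [-0.00281443  0.00041007  0.03      ] 0.06413411041527785
proj bar [(np.float64(607.745233701778), np.float64(23.65343419687838)), (np.float64(607.5182392120931), np.float64(243.84208985741316))]
```

The card came up cleanly and is centred in the fingers: bar centre is within 1 mm of the TCP and its far end matches the projection. Next I'll carry it over the clip.

```bash
python3 -m pendant '[{"fingers":0,"delta_pos":[4,20,0],"angular":[0,0,0]},{"fingers":0,"delta_pos":[4,40,0],"angular":[0,0,0]},{"fingers":0,"delta_pos":[4,45,0],"angular":[0,0,0]},{"fingers":0,"delta_pos":[4,45,0],"angular":[0,0,0]},{"fingers":0,"delta_pos":[4,45,0],"angular":[0,0,0]},{"fingers":0,"delta_pos":[4,45,0],"angular":[0,0,0]},{"fingers":0,"delta_pos":[4,45,0],"angular":[0,0,0]},{"fingers":0,"delta_pos":[4,45,0],"angular":[0,0,0]},{"fingers":0,"delta_pos":[4,45,0],"angular":[0,0,0]},{"fingers":0,"delta_pos":[4,45,0],"angular":[0,0,0]},{"fingers":0,"delta_pos":[4,40,0],"angular":[0,0,0]},{"fingers":0,"delta_pos":[3,22,0],"angular":[0,0,0]}]'
python3 -m pendant '[{"fingers":0,"delta_pos":[0,0,0],"angular":[0,0,-0.13]},{"fingers":0,"delta_pos":[0,0,0],"angular":[0,0,-0.13]},{"fingers":0,"delta_pos":[0,0,20],"angular":[0,0,0]},{"fingers":0,"delta_pos":[0,0,0],"angular":[0,0,0]},{"fingers":0,"delta_pos":[0,0,0],"angular":[0,0,0]}]'
python3 - <<'E'
from h import *
from scipy.spatial.transform import Rotation as R
P=env.camera_params('wrist');s=env.get_state();im=env.read_camera('wrist')
cv2.imwrite('pics/w3.png',im)
r=R.from_quat(s['orientation'],scalar_first=True).as_matrix()
print(s['clock'],s['joint_pos'],s['tcp_pos'],r.round(4),s['finger_gap'],s['wrist_force'])
cv2.imwrite('pics/w3c.png',cv2.resize(im[60:360,130:430],(600,600),interpolation=cv2.INTER_CUBIC))
cv2.imwrite('pics/s3.png',env.read_camera('side'))
E
```

```text
clock: 6.25
tcp_pos: [0.5034, 0.2119, 0.2335]
orientation: [-0.002, 0.106, 0.994, -0.001]
wrist_force: [-0.0, -0.6, -1.8]
finger_gap: 0.011
clock: 6.75
tcp_pos: [0.5033, 0.2088, 0.2144]
orientation: [-0.002, -0.022, 1.0, -0.001]
wrist_force: [0.0, 1.0, -1.8]
finger_gap: 0.0112
6.75 [ 2.46058767e-01  2.64041073e-01 -6.24204859e-02  1.24885931e+00
 -1.57650011e-04  2.01176667e-01] [0.50331785 0.20884287 0.21437436] [[-0.999  -0.0449 -0.0043]
 [-0.0449  0.999  -0.0013]
 [ 0.0044 -0.0011 -1.    ]] 0.011203299590805915 [ 0.02577372  1.01249669 -1.77756038]
```

View pics/w3.png

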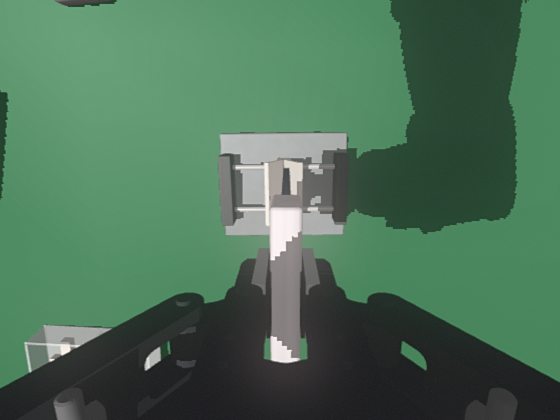

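```bash
python3 - <<'E'
from h import *
P=env.camera_params('wrist');s=env.get_state()
q=[onz(P,u,v,.008) for u,v in((221,134),(347,133),(343,234),(226,234))];print(*[a[:2].round(4) for a in q],np.mean(q,0))
for z in(.03,.05):
  q=[onz(P,u,v,z) for u,v in((219,156),(234,156),(333,151),(348,151),(222,224),(235,224),(333,222),(347,222))];print(*[a[:2].round(4) for a in q],np.mean(q,0))
im=cv2.imread('pics/w3.png')
cv2.imwrite('pics/w3c.png',cv2.resize(im[120:250,205:365],(800,650),interpolation=cv2.INTER_CUBIC)[:600])
c=np.array([.505,.2085]);a=np.radians(2.6);ex=np.array([np.cos(a),np.sin(a)]);ey=np.array([-ex[1],ex[0]])
for x in(-.03,.03):
  for y in(-.014,.014):print(x,y,[((u-205)*5,(v-120)*5) for u,v in [proj(P,[*(c+x*ex+y*ey),.054])]])
E
```

```text
[0.4589 0.1401] [0.452  0.2697] [0.5621 0.2757] [0.5681 0.1451] [0.51026703 0.20765131 0.008     ]
[0.4789 0.1421] [0.4782 0.1568] [0.4689 0.2536] [0.4683 0.2683] [0.5491 0.1447] [0.5485 0.1582] [0.5417 0.2598] [0.541  0.2743] [0.50931426 0.20723377 0.03      ]
[0.4764 0.146 ] [0.4758 0.1598] [0.4671 0.2507] [0.4664 0.2645] [0.5424 0.1484] [0.5418 0.1611] [0.5354 0.2565] [0.5348 0.2701] [0.50500834 0.2071326  0.05      ]
-0.03 -0.014 [(np.float64(324.5556534367225), np.float64(190.17048433006636))]
-0.03 0.014 [(np.float64(477.93133926781564), np.float64(190.20730830021108))]
0.03 -0.014 [(np.float64(328.32446068229217), np.float64(503.71232226995943))]
0.03 0.014 [(np.float64(474.02657428729697), np.float64(503.75748697061965))]
```

View pics/w3c.png

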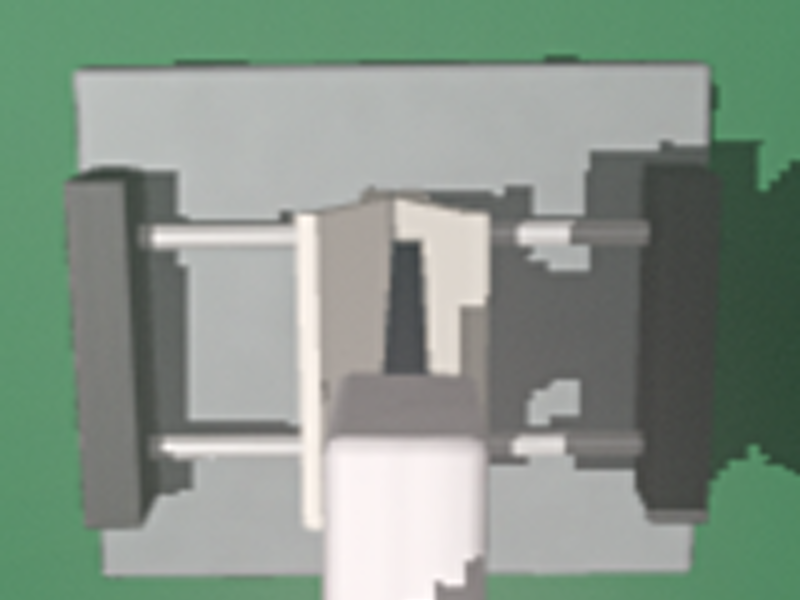

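View pics/s3.png

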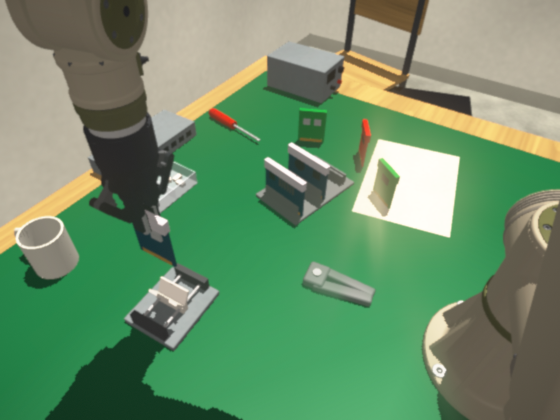

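The wrist view puts the jaw mouth centre about 1.4 mm to -y and 4–5 mm to +x of the tool, with yaw matching within 0.5°. The side view shows both long cards still in the rack. I'll correct and descend.

```bash
python3 -m pendant '[{"fingers":0,"delta_pos":[-4.5,-1.6,0],"angular":[0,0,0]},{"fingers":0,"delta_pos":[0,0,30],"angular":[0,0,0]},{"fingers":0,"delta_pos":[0,0,35],"angular":[0,0,0]},{"fingers":0,"delta_pos":[0,0,20],"angular":[0,0,0]},{"fingers":0,"delta_pos":[0,0,5],"angular":[0,0,0]},{"fingers":0,"delta_pos":[0,0,5],"angular":[0,0,0]},{"fingers":0,"delta_pos":[0,0,5],"angular":[0,0,0]},{"fingers":0,"delta_pos":[0,0,5],"angular":[0,0,0]},{"fingers":0,"delta_pos":[0,0,0],"angular":[0,0,0]}]' 80
python3 - <<'E'
from h import *
s=env.get_state();im=env.read_camera('wrist');print(s['tcp_pos'],s['wrist_force'],s['ft_torque'])
cv2.imwrite('pics/w4.png',cv2.resize(im[120:380,180:400],(660,600),interpolation=cv2.INTER_CUBIC))
E
```

```text
clock: 7.75
tcp_pos: [0.5094, 0.2079, 0.1114]
orientation: [0.0, -0.023, 1.0, -0.0]
wrist_force: [-0.8, 0.1, -0.6]
finger_gap: 0.0105
[0.50940535 0.2078508  0.11135581] [-0.81621432  0.10739204 -0.60709316] [ 0.02487797  0.05978161 -0.00780152]
```

View pics/w4.png

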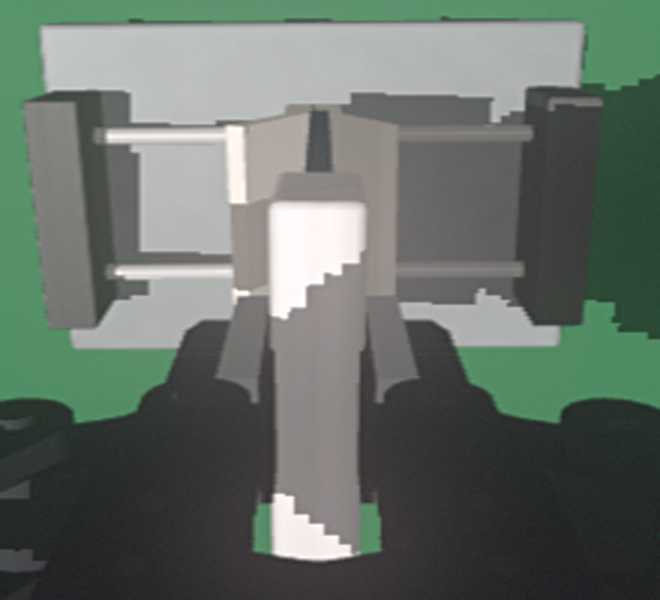

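```bash
python3 - <<'E'
from h import *
P=env.camera_params('wrist');t=env.get_state()['tcp_pos']
w=lambda x,y:(180+x/3,120+y*260/600)
print('jaw far ends top',onz(P,*w(236,125),.054),onz(P,*w(388,125),.054),'near',onz(P,*w(236,295),.054),onz(P,*w(388,295),.054))
z=t[2]+.03;print('bar far end',onz(P,*w(317,203),z),'side edges',onz(P,*w(271,210),z),onz(P,*w(366,210),z),t)
E
```

```text
jaw far ends top [0.47803524 0.18972209 0.054     ] [0.47661796 0.22050962 0.054     ] near [0.52612501 0.19090565 0.054     ] [0.52461651 0.22365353 0.054     ]
bar far end [0.47441421 0.20589087 0.14157548] side edges [0.47577524 0.20052616 0.14157548] [0.47526016 0.21171186 0.14157548] [0.50946395 0.20788607 0.11157548]
```

The card is in the V, about 2 mm off in x and 1 mm off in y. I'll shift it and press down.

```bash
python3 -m pendant '[{"fingers":0,"delta_pos":[2,-0.9,0],"angular":[0,0,0]},{"fingers":0,"delta_pos":[0,0,5],"angular":[0,0,0]},{"fingers":0,"delta_pos":[0,0,5],"angular":[0,0,0]},{"fingers":0,"delta_pos":[0,0,5],"angular":[0,0,0]},{"fingers":0,"delta_pos":[0,0,5],"angular":[0,0,0]},{"fingers":0,"delta_pos":[0,0,3],"angular":[0,0,0]},{"fingers":0,"delta_pos":[0,0,3],"angular":[0,0,0]},{"fingers":0,"delta_pos":[0,0,0],"angular":[0,0,0]}]'
python3 -m pendant '[{"fingers":0,"delta_pos":[0,0,2],"angular":[0,0,0]},{"fingers":0,"delta_pos":[0,0,2],"angular":[0,0,0]},{"fingers":0,"delta_pos":[0,0,0],"angular":[0,0,0]}]'
```

```text
clock: 8.6
tcp_pos: [0.5072, 0.2068, 0.0846]
orientation: [-0.0, -0.023, 1.0, -0.0]
wrist_force: [1.9, 0.2, -3.6]
finger_gap: 0.0108
clock: 8.9
tcp_pos: [0.5072, 0.2068, 0.081]
orientation: [-0.0, -0.023, 1.0, -0.0]
wrist_force: [1.0, 0.3, -1.5]
finger_gap: 0.0108
```

```bash
python3 -m pendant '[{"fingers":0,"delta_pos":[0,0,1.5],"angular":[0,0,0]},{"fingers":0,"delta_pos":[0,0,1.5],"angular":[0,0,0]}]'; python3 -m pendant '[{"fingers":0,"delta_pos":[0,0,1.5],"angular":[0,0,0]}]'
python3 - <<'E'
from h import *
im=env.read_camera('wrist');t=env.read_camera('side')
o=np.zeros((500,800,3),np.uint8);o[:,:400]=cv2.resize(im[120:370,190:390],(400,500));o[:,400:]=cv2.resize(t[225:350,110:210],(400,500),interpolation=cv2.INTER_CUBIC)
cv2.imwrite('pics/w5.png',o)
E
```

```text
clock: 9.1
tcp_pos: [0.5074, 0.2069, 0.079]
orientation: [0.0, -0.023, 1.0, 0.0]
wrist_force: [-4.3, -1.2, 17.1]
finger_gap: 0.0105
clock: 9.2
tcp_pos: [0.5075, 0.207, 0.079]
orientation: [0.001, -0.023, 1.0, 0.0]
wrist_force: [-8.1, -2.1, 26.7]
finger_gap: 0.0109
```

View pics/w5.png

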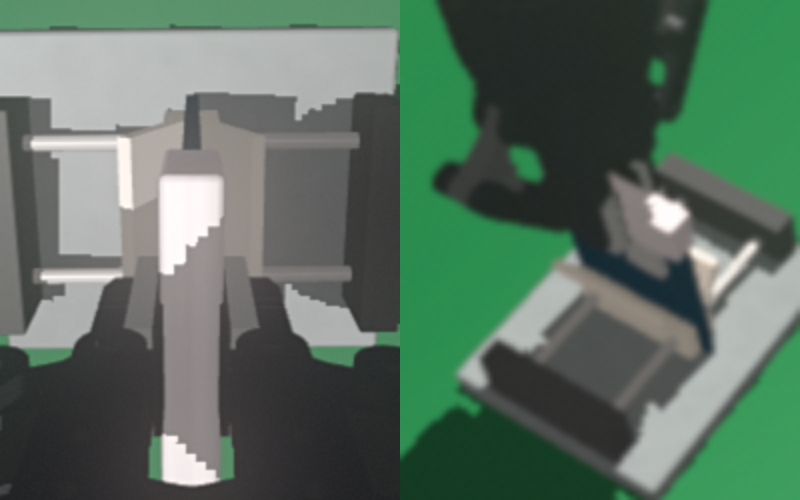

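It hit a hard stop at TCP z = 0.079, exactly where the floor was predicted. The card is upright and centred between the jaws. I'll take off the load, open the fingers and withdraw.

```bash
python3 -m pendant '[{"fingers":0,"delta_pos":[0,0,-2.5],"angular":[0,0,0]},{"fingers":0,"delta_pos":[0,0,0],"angular":[0,0,0]}]'; python3 -m pendant '[{"fingers":15,"delta_pos":[0,0,0],"angular":[0,0,0]},{"fingers":25,"delta_pos":[0,0,0],"angular":[0,0,0]},{"fingers":45,"delta_pos":[0,0,0],"angular":[0,0,0]},{"fingers":45,"delta_pos":[0,0,0],"angular":[0,0,0]},{"fingers":45,"delta_pos":[0,0,-20],"angular":[0,0,0]},{"fingers":45,"delta_pos":[0,0,-40],"angular":[0,0,0]},{"fingers":45,"delta_pos":[0,0,-45],"angular":[0,0,0]},{"fingers":45,"delta_pos":[0,0,-45],"angular":[0,0,0]},{"fingers":45,"delta_pos":[0,0,0],"angular":[0,0,0]},{"fingers":45,"delta_pos":[0,0,0],"angular":[0,0,0]}]' 
python3 - <<'E'
from h import *
P=env.camera_params('wrist');im=env.read_camera('wrist');t=env.read_camera('side');top=env.read_camera('top');cv2.imwrite('pics/w6.png',im);cv2.imwrite('pics/t6.png',top)
o=np.zeros((600,800,3),np.uint8);o[:300,:400]=cv2.resize(im[110:305,150:410],(400,300));o[:300,400:]=cv2.resize(t[215:350,110:290],(400,300),interpolation=cv2.INTER_CUBIC)
o[300:,:400]=cv2.resize(t[130:250,240:400],(400,300));o[300:,400:]=cv2.resize(top[140:260,270:430],(400,300))
cv2.imwrite('pics/o6.png',o);print(env.get_state()['tcp_pos'])
a=np.radians(2.6);c=np.array([.5073,.2066])
for d in(-.035,.035):
  for h in(.107,):u,v=proj(P,[c[0]+d*np.cos(a),c[1]+d*np.sin(a),h]);print((u-150)/.65,(v-110)/.65)
E
```

```text
clock: 9.5
tcp_pos: [0.5072, 0.2069, 0.0794]
orientation: [0.0, -0.023, 1.0, 0.0]
wrist_force: [-0.8, 0.1, 2.1]
finger_gap: 0.0107
clock: 10.5
tcp_pos: [0.5082, 0.2071, 0.2304]
orientation: [0.001, -0.023, 1.0, 0.0]
wrist_force: [-0.2, 1.1, 0.2]
finger_gap: 0.0449
[0.506346   0.20658755 0.22748723]
208.18311434220695 69.63955437568839
208.10433454491763 196.77380630771958
```

View pics/o6.png

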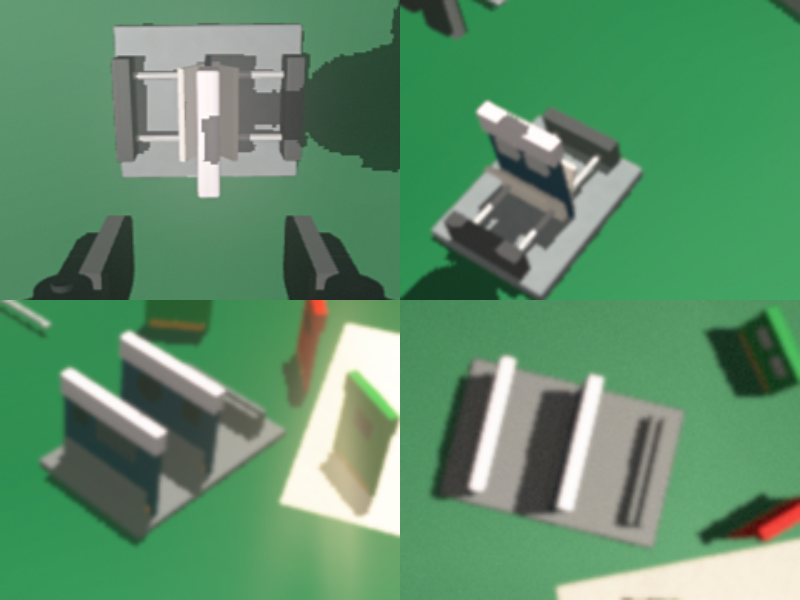

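The bar sits at crop columns 198–218, rows 69–196, matching the projection for a seated, upright, centred card (208, rows 70–197). The long cards are untouched and the hand is clear.

```bash
python3 -c "
from workcell import env
print(env.hand_in())"
```

```text
the job is handed in; nothing more can be done
None
```

The short card is in the sprung clip, upright, centred and fully home, and I have handed the job in at about 10.7 s of the 45 s allowed. No verdict was reported.

- **Card:** I picked it by its 69.5 mm bar; the other two bars measured 114 mm. I gripped it by the bar, lifted it straight out and pressed it down between the jaws.
- **Seating:** It met a hard stop at TCP height 0.079 m, where I expected the clip floor. The press peaked at about 27 N. After letting go, the bar's image matched the predicted seated position to about 1 px.
- **Surroundings:** The two long cards and the look-alikes appeared untouched in the last pictures, and the gripper was clear of everything.
- **Readings that disagreed:**
  - The top camera and wrist camera differed by 2–4 mm on the clip's position, so I used the closer wrist view.
  - The gripper read about 11 mm on the 12 mm bar.
  - The expected 4–10 N of pressing resistance did not show in the readings just before the stop.

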